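# File the top edge of a brass plaque

### The arm

A 6-joint arm with a two-finger parallel gripper is mounted at the origin on the work surface. World frame = base frame: x ahead of the robot, y to its left, z up, the work surface at z = 0. Lengths are in m, angles in degrees, forces in N, time in s.
With the tool pointing down it reaches from about 0.375 to 0.9 m from the base axis. Payload 3.1 kg.
Tool frame: the origin (TCP) lies at the very end of the fingers, on their centre line; the grasp point (between the pads) lies bot.hold_point_z behind it (bot.hold_point_z is the distance from the TCP to the grasp point, in m); z points along the fingers, y is the line along which they close (so a half turn about z gives the same grasp; the last joint's range is limited). The gripper opens to 87 mm and grips with 3 to 60 N. Pads are 19 mm wide; open, the fingers measure 117 mm over their backs; the gripper's body (75 mm by 190 mm) begins 51 mm behind the grasp point.
Start: joints at [-86.316, 30.224, 82.088, -0, 67.689, -10.227], TCP at [0.15, -0.607, 0.223] pointing down, gripper open.
Joint ranges: [-176.69, 176.69], [-43.24, 126.21], [12.49, 139.97], [-82, 262], [0, 151.66], [-163.58, 163.58]. Speed limits (degrees/s): [159.86, 159.86, 180, 180, 180, 180].

### API

Orientations are given as a 3x3 rotation matrix whose columns are the frame's x, y, z axes.
In Python, from rig import bot gives the robot as it stands.
- The arm moves only by the tool apply_moves, never from a script. Its argument "plan" is one flat list of numbers, 4 for each row, row after row: the shift along the world's x, y, z normalised to -1 to 1, where 1 is 0.05 m, then the turn about the world's z normalised to -1 to 1, where 1 is 10 degrees. A call has 1 to 12 rows; each row shifts and turns the commanded pose from where the row before left it; what a row does not reach is not made up. A row lasts 1/8 s, in which the tool goes at most 62.5 mm and 10.7 degrees, less where a joint would pass 70% of its speed; a pose out of reach is approached as far as the arm can. A call with a number of a shift or a turn outside -1 to 1 is refused whole. A call with a gripper value outside its range is refused whole. "grip" is the closure, from -1 (fully open) to 1 (shut), so that 0 is half open, set as the call begins (left out, the last holds). The fingers move at their own pace and stop on an object; the grip force is fixed at half the most. Time passes only in rows, so rows that do not move let the fingers close. It gives the time, the measured TCP pose, the force, the opening and the grip force at its end, in the units of the state.
- bot.read_state(): the state, without advancing time (a new reading comes with each control period).
- bot.capture(name): name is "scene" or "top" or "wrist"; returns (picture, depth): 384x512x3 uint8, red, green, blue; 384x512 float32, m along the optical axis (not along the pixel's ray), 0 where there is no reading.
- bot.camera_info(name): a dict with "vertical_fov" (degrees; the focal length in pixels is half the picture's height over the tangent of half this angle, whatever the lens; pixels are square), "cx", "cy" (the principal point, pixels), "rvec" (rotation vector, rad) and "tvec" (3), from world to camera coordinates, as OpenCV has them; the wrist camera has in their place "mount" (4x4, takes a point from camera to tool coordinates, whose origin is the TCP and whose axes are the flange's). Camera axes: x right, y down, z forward; pixel columns grow to the right and rows downward; lengths in m; the calibration is good to about 2 mm. The wrist camera is an equidistant fisheye: a pixel r from the principal point sees the ray r / f radians off the axis. A picture is of the moment at which its call begins: read the wrist's pose just before it. camera_info takes no time and is no camera call.
- bot.hand_in(): hands the job in; it is judged then, once.
Trained networks look in the newest picture that a camera, given by its name, has taken for a name from the list of things; names that differ only in an ending like _2 or _b are one class to them, and where a whole thing is asked for, a point or a joint stands for the part that bears it (a point fixed in the world has none). Each returns a list of dicts, best first, with "p" (0 to 1); they miss things now and then, are a little off and sometimes report something else, mostly with a low value. They report only what shows in the picture. A call takes as long as a camera call. They do not tell look-alikes from the thing itself.
- bot.outline_of(camera, target): "mask" (384x512 bool, what is visible of it) and "xy" ([column, row] as shares, 0 to 1, of the picture: columns of its width, rows of its height, amid what is visible of it).
- bot.pinpoint(camera, target): "xy" ([column, row] as shares, 0 to 1, of the picture: columns of its width, rows of its height: a listed point, or the origin of a listed thing).
The state is a dict: "time_s": time; "joint_positions": joint angles; "qvel": joint speeds; "tau": joint torques, N m; "position": TCP position; "tcp_rot": TCP orientation; "force": force on the tool from outside, world axes, zero at the start; "moment": the same for the moment, N m; "opening": opening from 0.0 (shut) to 1.0 (fully open); "grasp_force": force on a finger pad.
Only numpy, scipy, OpenCV 4.12 (cv2) and the standard library are available. Lean on these libraries where they do the work, as an engineer would, in place of code of your own. Each camera call takes 0.05 s, during which the arm holds its last target. There are 200 camera calls.

### The job

Take the flat file from the cork mat and file the top edge of the brass plaque in the jig with three full strokes across it towards the jig's stop, nose first, each running from the front third of the blade to its rear third, pressing firmly but gently all the way. Lift the file clear at the end of each stroke before bringing it back, so that the plaque is never dragged off its stop. Then lay the file gently flat on the mat again and leave the other things on the bench alone.

Things in the scene. Friction and masses are not known exactly. Their poses are not given: they have to be found in the camera images.
- file: Flat dark steel file with a bridge handle on its back, about 320 g. Blade 200 x 24 x 6 mm, the last 40 mm at the nose stepped in to 18 and then 10 mm, the other end square; the working teeth are on its flat underside. Origin: centre of the blade's underside, below the middle of the handle; x points to the nose (forward), y across the blade, z up.
- file_grip (a point): Centre of the file's wooden grip bar, 34 mm above the underside of the blade, over the blade's middle. The bar lies along the blade: 76 mm long, 22 mm wide, 24 mm high, on two steel posts. Pinch it across its width from above, with 60 N or more so that the file does not turn in the fingers.
- file_nose (a point): The nose end of the file's underside, on its centre line, 100 mm ahead (+x) of the file's origin.
- fixture: Filing jig fixed to the bench: dark steel base 140 x 130 x 14 mm, guide posts 55 mm high at y = -58 and +58 mm, a steel stop bar 104 mm wide and 50 mm high at x = 15 to 29 mm. Origin: centre of the base's underside, below the plaque's mid-plane; x points forward, the way of the stroke, from plaque to stop; y along the plaque's edge; z up.
- edge_nominal (a point): Nominal middle of the plaque's top edge, 85 mm above the jig's origin (a point of the jig, not of the plaque). The brass plaque stands upright here, 90 mm wide along the jig's y, 8 mm thick along x, its top edge straight and level. The true edge sits up to 12 mm higher or lower from start to start and is not measured: find it by touch.
- bed (a point): Middle of the sprung rubber bed under the plaque, 31 mm above the jig's origin when the edge is at its nominal height (a point of the jig). Once 1 to 2 N is passed the plaque sinks about 1 mm for every 4 N pressed down, 12 mm at most. File at 3 to 12 N: under 2 N does not count as pressed, and more than 16 N between file and jig or plaque spoils the work.
- plaque (a joint): How far (m) the plaque has been dragged back off its stop, towards the jig's -x; 0 is against the stop, at most 0.03. It slides with only about 0.8 N of friction, so a file that touches it on the way back drags it along; 4 mm is too much.
- mat: Cork mat fixed on the bench, 250 x 110 x 4 mm, on which the file lies at the start, roughly along the mat. Origin: centre of its underside; x along its length, z up; the top is 4 mm above it.
- leaf: Bystander: brass leaf ornament, about 125 x 50 x 8 mm, lying flat. Origin: centre of its underside.
- tin: Bystander: open aluminium tin, 64 mm across, 55 mm high. Origin: centre of its underside.
- scrap: Bystander: terracotta-coloured mould block, 75 x 50 x 25 mm. Origin: centre of its underside.
There are look-alikes about, which are no part of the job. What is shaped like the file but purple is not meant. Of the things that look like the fixture, take the one that is farthest to the robot's left at the start.

How it is judged (in metres and radians):
On the way, in this order (a step that is already met when the one before it is completed fails the run):
1. first stroke begins: front third of the blade pressed on the plaque's edge (at least 2 N) (contact force between file and fixture above 2 N and x of file_nose in the frame of fixture between 0.005 and 0.067 m and y of file in the frame of fixture between -0.05 and 0.05 m and angle between the x axis of file and the x axis of fixture, either way round below 0.3 rad and angle between file's own z axis and vertical below 0.25 rad), for 0.06 s.
2. first stroke passes the middle of the blade, still pressed (contact force between file and fixture above 2 N and x of file_nose in the frame of fixture between 0.085 and 0.115 m and y of file in the frame of fixture between -0.05 and 0.05 m and angle between the x axis of file and the x axis of fixture, either way round below 0.3 rad and angle between file's own z axis and vertical below 0.25 rad), for 0.06 s.
3. first stroke ends: rear third of the blade still pressed on the edge (contact force between file and fixture above 2 N and x of file_nose in the frame of fixture between 0.133 and 0.195 m and y of file in the frame of fixture between -0.05 and 0.05 m and angle between the x axis of file and the x axis of fixture, either way round below 0.3 rad and angle between file's own z axis and vertical below 0.25 rad), for 0.06 s.
4. second stroke begins: front third of the blade pressed on the plaque's edge (at least 2 N) (all of step 1), for 0.06 s.
5. second stroke passes the middle of the blade, still pressed (all of step 2), for 0.06 s.
6. second stroke ends: rear third of the blade still pressed on the edge (all of step 3), for 0.06 s.
7. third stroke begins: front third of the blade pressed on the plaque's edge (at least 2 N) (all of step 4), for 0.06 s.
8. third stroke passes the middle of the blade, still pressed (all of step 5), for 0.06 s.
9. third stroke ends: rear third of the blade still pressed on the edge (all of step 6), for 0.06 s.
At the end, for the whole second after the job is handed in: The file lies flat (within 0.1 rad), right way up and at rest on the cork mat, its middle within 60 mm along and 45 mm across of the mat's centre, and the plaque stands within 4 mm of its stop (x of file in the frame of mat between -0.06 and 0.06 m and y of file in the frame of mat between -0.045 and 0.045 m and z of file in the frame of mat below 0.008 m and angle between file's own z axis and vertical below 0.1 rad and linear speed of file below 0.02 m/s and value of joint plaque below 0.004 m); the robot touches nothing.
It fails at once if the plaque is dragged back off its stop by more than 4 mm (value of joint plaque above 0.004 m).
It fails at once if the file is pressed on the jig or plaque with more than 16 N (contact force between file and fixture above 16 N).
It fails at once if the file is dropped (falls free of the fingers at over 0.4 m/s, about 8 mm) (contact force between file and the fingers below 0.05 N and linear speed of file above 0.4 m/s).
It fails at once if a bystander (leaf, tin or mould block) is moved by more than 15 mm (distance of any of leaf, tin, scrap from where it was at the start of the episode above 0.015 m).
It also fails if it takes over 72 s, if anything falls off the work surface, if the arm or the gripper's body presses on something with over 40 N, if the wrist force passes 120 N, or if a joint passes its speed limit or range.

## Working session

There is one attempt and no reset: what is moved stays moved. The work goes in short steps, Python scripts to look and compute and a tool call to move; the robot and the scene stay as the last step left them, time stands still between calls to the robot, and variables do not carry over. Pictures are saved under pics/ and viewed, at most 10 in all, crops included, and the job is handed in when it is done.

Besides the shell and the picture viewer there is one more tool, called after "Request:" in YAML: its name, and indented under it one key for each argument. apply_moves: Moves the arm, as the interface text tells. Its arguments: {"type":"object","properties":{"plan":{"type":"array","items":{"type":"number"}},"grip":{"type":"number"}},"required":["plan"]}

```bash
mkdir -p pics; cat > h.py <<'E'
from rig import bot
import numpy as np, cv2
def cam(n):
    i=bot.camera_info(n); f=192/np.tan(np.radians(i["vertical_fov"]/2)); return i,f
def world(n,u,v,d):  # static cams, d = depth
    i,f=cam(n); R,_=cv2.Rodrigues(np.array(i["rvec"],float)); t=np.array(i["tvec"],float).ravel()
    u,v,d=map(np.asarray,(u,v,d))
    p=np.stack([(u-i["cx"])/f*d,(v-i["cy"])/f*d,d],-1)
    return (p-t)@R
E
python3 - <<'E'
from h import *
s=bot.read_state(); print(s["time_s"],s["position"],s["force"],bot.hold_point_z)
for n in("scene","top"):
    im,d=bot.capture(n); np.savez(f"{n}.npz",im=im,d=d); cv2.imwrite(f"pics/{n}0.png",im[...,::-1])
    for t in("file","fixture","mat","leaf","tin","scrap"):
        for r in bot.outline_of(n,t):
            m=r["mask"]&(d>0)
            if m.sum()<10: continue
            v,u=np.nonzero(m); w=world(n,u,v,d[m])
            print(n,t,round(r["p"],2),np.round(np.array(r["xy"])*[512,384]),m.sum(),np.median(w,0).round(3),np.percentile(w,2,0).round(3),np.percentile(w,98,0).round(3))
E
```

```text
0.0 [ 0.15022999 -0.60592919  0.22157484] [-0.0608704  -0.03396659  0.37502301] 0.0187
scene file 0.75 [118. 169.] 579 [ 0.315 -0.406  0.009] [ 0.214 -0.447  0.001] [ 0.387 -0.374  0.05 ]
scene file 0.67 [210. 213.] 629 [ 0.554 -0.232  0.013] [ 0.458 -0.272  0.006] [ 0.621 -0.178  0.054]
scene fixture 0.89 [355. 161.] 1908 [0.565 0.196 0.018] [0.481 0.143 0.008] [0.615 0.266 0.076]
scene fixture 0.73 [246. 314.] 3619 [ 0.835 -0.243  0.016] [ 0.755 -0.306  0.009] [ 0.892 -0.177  0.086]
scene mat 0.63 [214. 228.] 2681 [ 0.571 -0.233  0.005] [ 0.434 -0.309  0.001] [ 0.667 -0.151  0.009]
scene leaf 0.6 [343. 256.] 525 [0.776 0.038 0.008] [ 0.74   0.003 -0.   ] [0.815 0.073 0.012]
scene tin 0.84 [312. 264.] 649 [ 0.782 -0.058  0.032] [ 0.761 -0.092  0.003] [ 0.818 -0.034  0.057]
scene scrap 0.94 [273. 165.] 394 [ 0.469 -0.003  0.023] [ 0.426 -0.026  0.009] [0.497 0.022 0.028]
top file 0.8 [358. 276.] 587 [ 0.293 -0.408  0.008] [ 0.208 -0.449 -0.003] [ 0.386 -0.374  0.05 ]
top file 0.69 [296. 196.] 487 [ 0.529 -0.222  0.012] [ 0.456 -0.273  0.003] [ 0.619 -0.179  0.054]
top fixture 0.76 [298. 106.] 1908 [ 0.813 -0.24   0.016] [ 0.752 -0.305  0.006] [ 0.889 -0.176  0.085]
top fixture 0.61 [151. 196.] 1951 [0.54  0.204 0.015] [0.477 0.143 0.007] [0.611 0.268 0.074]
top fixture 0.42 [221. 224.] 425 [ 0.458 -0.001  0.022] [ 0.422 -0.026  0.003] [0.492 0.024 0.03 ]
top mat 0.74 [292. 195.] 2599 [ 0.548 -0.229  0.003] [ 0.425 -0.307 -0.004] [ 0.666 -0.149  0.012]
top leaf 0.89 [211. 119.] 406 [0.775 0.036 0.005] [ 0.735 -0.001 -0.004] [0.818 0.072 0.013]
top tin 0.88 [242. 116.] 364 [ 0.795 -0.063  0.021] [ 0.758 -0.091 -0.001] [ 0.816 -0.037  0.058]
top scrap 0.89 [222. 223.] 420 [ 0.456 -0.     0.022] [ 0.42  -0.025  0.003] [0.492 0.024 0.03 ]
top scrap 0.24 [151. 192.] 123 [0.542 0.199 0.072] [0.539 0.163 0.032] [0.548 0.243 0.079]
```

```bash
python3 - <<'E'
import cv2,numpy as np
s=cv2.imread("pics/scene0.png");t=cv2.imread("pics/top0.png")
a=cv2.resize(s[120:300,160:440],(800,514));cv2.imwrite("pics/a.png",a)
b=cv2.resize(t[80:300,100:400],(800,587));cv2.imwrite("pics/b.png",b)
E
```

```text
(no output)
```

View pics/a.png

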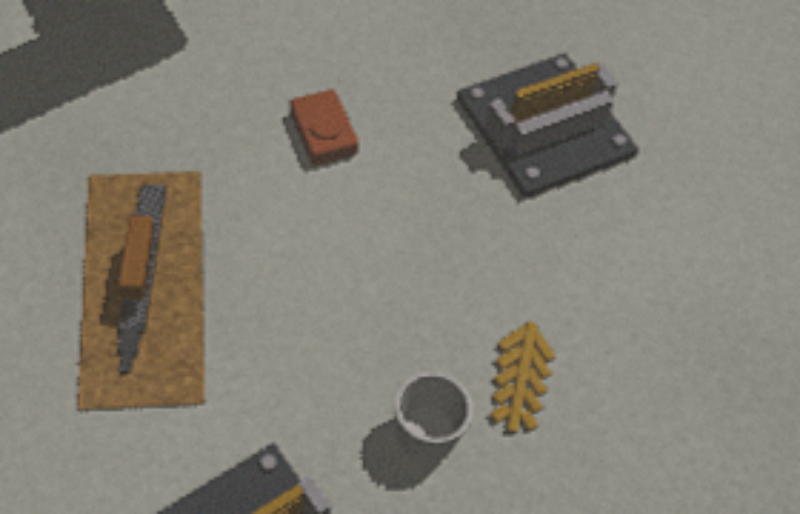

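View pics/b.png

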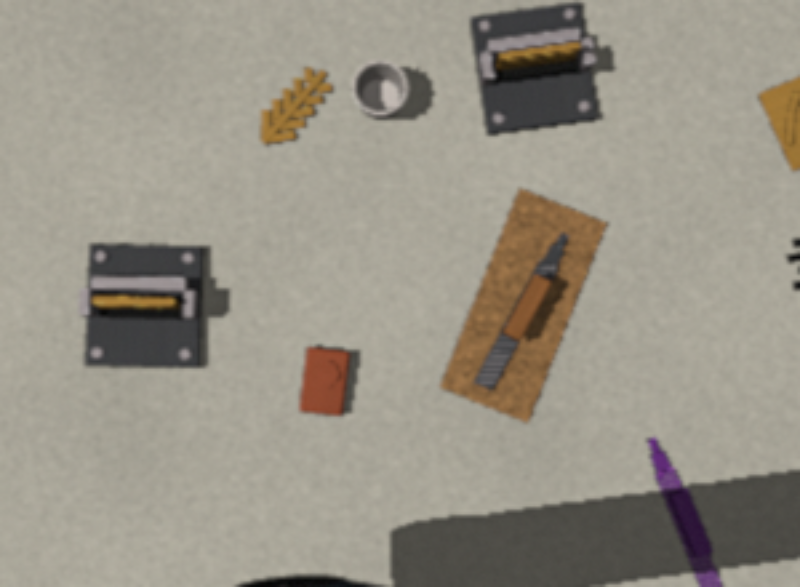

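The scene picture shows the true file (brown grip, crop ~(138,255)) on the mat and the left jig at crop ~(550,125). The top picture shows the stop on the far (+x) side of the plaque, and the file's nose at crop (563,238) pointing to +x, slightly −y.

```bash
cat > m.py <<'E'
from h import *
out={}
for n in("scene","top"):
    z=np.load(n+".npz"); im,d=z["im"].astype(int),z["d"]
    V,U=np.mgrid[:384,:512]; W=world(n,U,V,d); ok=d>0
    def box(P):
        (c,s,a)=cv2.minAreaRect((P[:,:2]*1000).astype(np.float32)); return np.round(c,1),np.round(s,1),round(a,2)
    r=im[...,0];b=im[...,2]
    reg=lambda x0,x1,y0,y1:ok&(W[...,0]>x0)&(W[...,0]<x1)&(W[...,1]>y0)&(W[...,1]<y1)
    F=reg(.45,.64,.12,.29); M=reg(.40,.70,-.33,-.13)
    zz=W[...,2]
    for nm,m in dict(base=F&(im.sum(-1)<220)&(zz>.008)&(zz<.022),brass=F&(r-b>35)&(zz>.06),stop=F&(abs(r-b)<35)&(zz>.042)&(zz<.054),
        mat=M&(r-b>30)&(zz<.012), bar=M&(zz>.035), blade=M&(r-b<25)&(zz>.006)&(zz<.022)).items():
        P=W[m]
        if len(P)<8: print(n,nm,len(P));continue
        c=np.cov(P[:,:2].T); w,v=np.linalg.eigh(c); 
        print(n,nm,len(P),P.mean(0).round(4),"z",np.percentile(P[:,2],[10,50,90]).round(4),"ax",round(np.degrees(np.arctan2(v[1,1],v[0,1])),1),box(P))
    for t in("file","file_grip","file_nose","fixture","edge_nominal","mat"):
        print(n,t,[(round(q["p"],2),np.round(np.array(q["xy"])*[512,384],1)) for q in bot.pinpoint(n,t)])
E
python3 m.py
```

```text
scene base 756 [0.5591 0.1942 0.0147] z [0.0116 0.0148 0.0179] ax -169.3 (array([546.1, 206.1]), array([130.3, 142.2]), 88.72)
scene brass 91 [0.5458 0.2065 0.0742] z [0.0699 0.0753 0.0777] ax 88.6 (array([545.4, 207.2]), array([89.3, 12. ]), 88.18)
scene stop 313 [0.5615 0.2022 0.049 ] z [0.0442 0.0498 0.0528] ax 86.6 (array([555.2, 205.9]), array([129.4,  46. ]), 84.86)
scene mat 2685 [ 0.5586 -0.231   0.005 ] z [0.0025 0.0049 0.0074] ax 158.6 (array([ 544.9, -228.3]), array([110.4, 253.8]), 67.98)
scene bar 257 [ 0.5457 -0.2292  0.0495] z [0.0437 0.0505 0.0531] ax 150.9 (array([ 542.2, -228.6]), array([23.1, 76.4]), 62.52)
scene blade 356 [ 0.5474 -0.2319  0.0106] z [0.0073 0.0106 0.0134] ax 151.1 (array([ 551.8, -231.7]), array([187.9, 257.8]), 83.69)
scene file [(0.95, array([119.2, 172. ])), (0.73, array([208.1, 215. ]))]
scene file_grip [(0.94, array([207.7, 209.7])), (0.64, array([116.9, 168.3])), (0.34, array([355.3, 159. ]))]
scene file_nose [(0.92, array([203.1, 248.2])), (0.92, array([140.2, 194.6])), (0.17, array([356.2, 156.7]))]
scene fixture [(0.93, array([349.7, 162.
[... 666 characters left out ...]
bar 192 [ 0.5382 -0.2273  0.0488] z [0.0437 0.0491 0.0536] ax 151.3 (array([ 538.8, -227.7]), array([21.9, 75.1]), 61.54)
top blade 316 [ 0.5343 -0.224   0.0095] z [0.0064 0.009  0.0134] ax 161.5 (array([ 550.2, -229.4]), array([197.1, 298.5]), 89.85)
top file [(0.69, array([296.4, 193.7])), (0.6, array([356.8, 273.9]))]
top file_grip [(0.95, array([297.2, 196.8])), (0.59, array([355., 276.]))]
top file_nose [(0.61, array([310.6, 166.4])), (0.58, array([344.4, 242.8]))]
top fixture [(0.97, array([297.9, 105.2])), (0.74, array([154.2, 193.3]))]
top edge_nominal [(0.83, array([150.7, 191.6])), (0.79, array([303.5,  99.9]))]
top mat [(0.56, array([296.3, 193.4])), (0.23, array([293.8, 194.2]))]
```

```bash
python3 - <<'E'
from h import *
s=bot.read_state(); R=np.array(s["tcp_rot"]).reshape(3,3); print(R.round(3), "y yaw",np.degrees(np.arctan2(R[1,1],R[0,1])), s["opening"])
E
```

```text
[[ 0.971  0.24   0.   ]
 [ 0.24  -0.971  0.   ]
 [ 0.    -0.    -1.   ]] y yaw -76.08865565672811 1.0006569537529082
```

Request:
apply_moves:
  plan: [0.78, 0.756, -0.2, -0.424, 0.78, 0.756, -0.2, -0.424, 0.78, 0.756, -0.2, -0.424, 0.78, 0.756, -0.2, -0.424, 0.78, 0.756, -0.2, -0.424, 0.78, 0.756, -0.2, -0.424, 0.78, 0.756, -0.2, -0.424, 0.78, 0.756, -0.2, -0.424, 0.78, 0.756, -0.2, -0.424, 0.78, 0.756, -0.2, -0.424, 0, 0, 0, 0, 0, 0, 0, 0]
  grip: -1

```text
time_s: 2.8
position: [0.5402, -0.2286, 0.1225]
tcp_rot: [[0.88, -0.476, -0.0], [-0.476, -0.88, -0.0], [-0.0, 0.0, -1.0]]
force: [0.5, -0.6, -0.2]
opening: 0.998
grasp_force: 0.0
```

```bash
cat >> h.py <<'E'
def wristW(d,s,i):
    f=192/np.tan(np.radians(i["vertical_fov"]/2)); V,U=np.mgrid[:384,:512]
    a=(U-i["cx"])/f; b=(V-i["cy"])/f; th=np.hypot(a,b); k=np.where(th>1e-6,np.tan(np.minimum(th,1.5))/np.maximum(th,1e-6),1)
    P=np.stack([a*k*d,b*k*d,d],-1); M=np.array(i["mount"]).reshape(4,4)
    T=P@M[:3,:3].T+M[:3,3]; R=np.array(s["tcp_rot"]).reshape(3,3)
    return T@R.T+np.array(s["position"])
E
python3 - <<'E'
from h import *
s=bot.read_state(); im,d=bot.capture("wrist"); cv2.imwrite("pics/w1.png",im[...,::-1])
W=wristW(d,s,bot.camera_info("wrist")); im=im.astype(int); z=W[...,2]
near=(d>0)&(np.hypot(W[...,0]-.54,W[...,1]+.228)<.15)
for nm,m in dict(bar=near&(z>.042)&(z<.056),blade=near&(im[...,0]-im[...,2]<20)&(z>.005)&(z<.02)).items():
    P=W[m]; 
    if len(P)<8: print(nm,len(P)); continue
    c,sz,a=cv2.minAreaRect((P[:,:2]*1000).astype(np.float32)); w,v=np.linalg.eigh(np.cov(P[:,:2].T))
    print(nm,len(P),P.mean(0).round(4),c,sz,a,np.degrees(np.arctan2(v[1,1],v[0,1])))
E
```

```text
bar 2258 [ 0.5415 -0.2294  0.0497] (539.3323974609375, -228.3074493408203) (21.942293167114258, 75.13921356201172) 61.17504119873047 151.10124754522082
blade 1539 [ 0.574  -0.2476  0.01  ] (551.4150390625, -235.2698974609375) (23.11917495727539, 170.59225463867188) 61.23289108276367 151.19008046757529
```

View pics/w1.png

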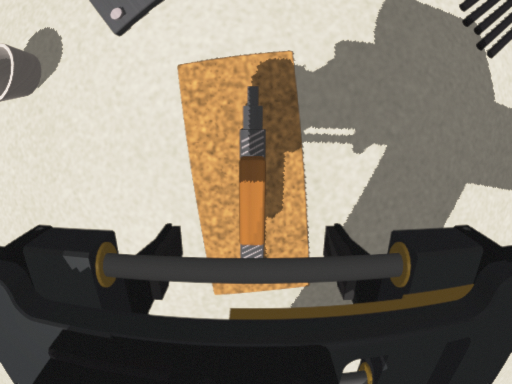

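The wrist picture shows the file straight between the open fingers (bar at about (252,210)), aligned; its centre and yaw agree with the first measurement. Descend and grip.

Request:
apply_moves:
  plan: [0, 0, -0.4, 0, 0, 0, -0.4, 0, 0, 0, -0.4, 0, 0, 0, -0.4, 0, 0, 0, -0.3, 0, 0, 0, -0.14, 0, 0, 0, 0, 0, 0, 0, 0, 0]

```text
time_s: 3.85
position: [0.5407, -0.229, 0.0212]
tcp_rot: [[0.879, -0.477, 0.001], [-0.477, -0.879, -0.001], [0.001, 0.0, -1.0]]
force: [0.7, 0.5, -0.5]
opening: 0.997
grasp_force: 0.0
```

Request:
apply_moves:
  plan: [0, 0, 0, 0, 0, 0, 0, 0, 0, 0, 0, 0, 0, 0, 0, 0, 0, 0, 0, 0, 0, 0, 0, 0]
  grip: 1

```text
time_s: 4.6
position: [0.5403, -0.2286, 0.0205]
tcp_rot: [[0.879, -0.477, -0.0], [-0.477, -0.879, 0.0], [-0.0, -0.0, -1.0]]
force: [0.7, 0.4, -0.0]
opening: 0.406
grasp_force: 0.0
```

Request:
apply_moves:
  plan: [0, 0, 0, 0, 0, 0, 0, 0, 0, 0, 0, 0, 0, 0, 0, 0, 0, 0, 0, 0]

```text
time_s: 5.22
position: [0.5403, -0.2285, 0.0205]
tcp_rot: [[0.879, -0.477, 0.0], [-0.477, -0.879, 0.0], [-0.0, -0.0, -1.0]]
force: [0.7, 0.8, -1.2]
opening: 0.251
grasp_force: 29.9
```

Request:
apply_moves:
  plan: [0, 0, 0.2, 0, 0, 0, 0.4, 0, 0, 0, 0.6, 0, 0, 0, 0.8, 0, 0, 0, 0.8, 0, 0, 0, 0, 0, 0, 0, 0, 0]

```text
time_s: 6.1
position: [0.5392, -0.2281, 0.1597]
tcp_rot: [[0.879, -0.477, -0.002], [-0.477, -0.879, 0.001], [-0.002, 0.0, -1.0]]
force: [-0.1, 0.3, -2.5]
opening: 0.245
grasp_force: 29.9
```

Request:
apply_moves:
  plan: [-0.06, 0.4, 0, 0.23, -0.06, 0.8, 0, 0.23, -0.06, 0.8, 0, 0.23, -0.06, 0.8, 0, 0.23, -0.06, 0.8, 0, 0.23, -0.06, 0.8, 0, 0.23, -0.06, 0.8, 0, 0.23, -0.06, 0.8, 0, 0.23, -0.06, 0.8, 0, 0.23, -0.06, 0.8, 0, 0.23, -0.06, 0.7, 0, 0.23, -0.06, 0.4, 0, 0.23]

```text
time_s: 7.6
position: [0.5014, 0.2088, 0.1589]
tcp_rot: [[1.0, -0.011, -0.004], [-0.011, -1.0, -0.0], [-0.004, 0.0, -1.0]]
force: [-0.1, -0.6, -2.7]
opening: 0.253
grasp_force: 29.9
```

Request:
apply_moves:
  plan: [0, 0, -0.2, 0, 0, 0, -0.3, 0, 0, 0, -0.2, 0, 0, 0, 0, 0, 0, 0, 0, 0, 0, 0, 0, 0, 0, 0, 0, 0]

```text
time_s: 8.48
position: [0.5046, 0.2063, 0.126]
tcp_rot: [[1.0, -0.016, 0.001], [-0.016, -1.0, 0.0], [0.001, -0.0, -1.0]]
force: [-0.8, 0.7, -2.3]
opening: 0.254
grasp_force: 29.9
```

```bash
python3 - <<'E'
from h import *
s=bot.read_state(); print(np.round(s["position"],4),np.round(s["force"],2),np.round(s["moment"],3))
im,d=bot.capture("top"); W=world("top",*np.meshgrid(np.arange(512),np.arange(384)),d)
cv2.imwrite("pics/s1.png",bot.capture("scene")[0][100:230,270:440,::-1].repeat(4,0).repeat(4,1))
for n in("scene","top"):print([(round(q["p"],2),np.round(np.array(q["xy"])*[512,384],1)) for q in bot.pinpoint(n,"file_nose")])
E
```

```text
[0.5046 0.2063 0.126 ] [-0.77  0.71 -2.33] [ 0.028 -0.031 -0.009]
[(0.73, array([139., 195.])), (0.57, array([366.7, 151.3]))]
[(0.94, array([346.4, 242. ])), (0.5, array([145.8, 170.4]))]
```

View pics/s1.png

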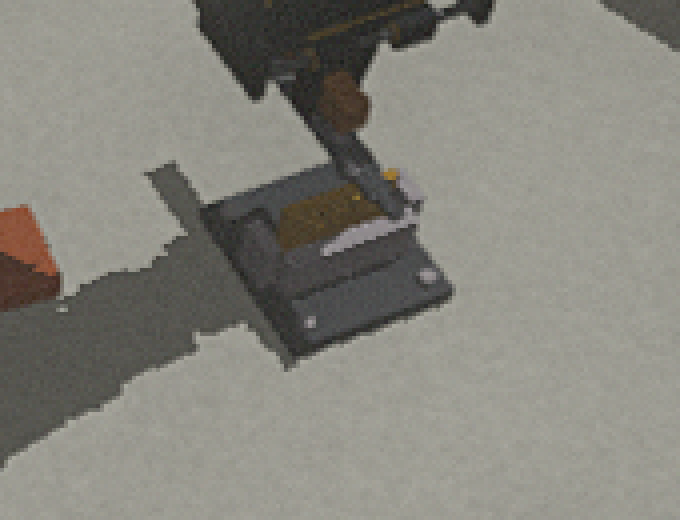

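The picture shows the file held level over the plaque edge, nose just past the stop bar (crop ~(400,212)). Now the descent by touch.

Request:
apply_moves:
  plan: [-0.04, 0.01, -0.2, 0, -0.02, 0, -0.2, 0, 0, 0, -0.14, 0, 0, 0, 0, 0, 0, 0, 0, 0, 0, 0, 0, 0]

```text
time_s: 9.43
position: [0.5016, 0.2069, 0.0988]
tcp_rot: [[1.0, -0.016, 0.001], [-0.016, -1.0, 0.0], [0.001, -0.0, -1.0]]
force: [0.1, 0.4, -2.6]
opening: 0.251
grasp_force: 29.9
```

Request:
apply_moves:
  plan: [0, 0, -0.02, 0, 0, 0, -0.02, 0, 0, 0, 0, 0, 0, 0, 0, 0]

```text
time_s: 9.93
position: [0.5013, 0.2069, 0.0966]
tcp_rot: [[1.0, -0.016, 0.0], [-0.016, -1.0, 0.0], [0.0, -0.0, -1.0]]
force: [0.2, -0.7, -3.3]
opening: 0.247
grasp_force: 29.9
```

Request:
apply_moves:
  plan: [0, 0, -0.02, 0, 0, 0, 0, 0, 0, 0, 0, 0]

```text
time_s: 10.3
position: [0.5013, 0.2069, 0.0955]
tcp_rot: [[1.0, -0.016, -0.0], [-0.016, -1.0, 0.0], [-0.0, -0.0, -1.0]]
force: [-0.5, -0.3, -2.7]
opening: 0.252
grasp_force: 29.9
```

Request:
apply_moves:
  plan: [0, 0, -0.02, 0, 0, 0, 0, 0, 0, 0, 0, 0]

```text
time_s: 10.68
position: [0.5013, 0.2069, 0.0945]
tcp_rot: [[1.0, -0.015, -0.0], [-0.015, -1.0, 0.0], [-0.0, -0.0, -1.0]]
force: [-0.3, 0.2, -2.4]
opening: 0.25
grasp_force: 29.9
```

Free force about −2.7 ± 0.4. Continue.

Request:
apply_moves:
  plan: [0, 0, -0.02, 0, 0, 0, 0, 0, 0, 0, 0, 0]

```text
time_s: 11.05
position: [0.5013, 0.2068, 0.0935]
tcp_rot: [[1.0, -0.016, -0.0], [-0.016, -1.0, 0.0], [-0.0, -0.0, -1.0]]
force: [0.7, -0.3, -2.5]
opening: 0.247
grasp_force: 29.9
```

Request:
apply_moves:
  plan: [0, 0, -0.02, 0, 0, 0, 0, 0, 0, 0, 0, 0]

```text
time_s: 11.42
position: [0.5013, 0.2069, 0.0925]
tcp_rot: [[1.0, -0.015, -0.0], [-0.015, -1.0, -0.0], [-0.0, 0.0, -1.0]]
force: [0.4, -0.5, -3.9]
opening: 0.25
grasp_force: 29.9
```

Request:
apply_moves:
  plan: [0, 0, -0.02, 0, 0, 0, 0, 0, 0, 0, 0, 0]

```text
time_s: 11.8
position: [0.5013, 0.2069, 0.0915]
tcp_rot: [[1.0, -0.015, -0.0], [-0.015, -1.0, -0.0], [-0.0, 0.0, -1.0]]
force: [0.0, 0.3, -2.5]
opening: 0.249
grasp_force: 29.9
```

Request:
apply_moves:
  plan: [0, 0, -0.02, 0, 0, 0, 0, 0, 0, 0, 0, 0]

```text
time_s: 12.18
position: [0.5013, 0.2069, 0.0908]
tcp_rot: [[1.0, -0.015, 0.0], [-0.015, -1.0, 0.0], [0.0, -0.0, -1.0]]
force: [-1.0, -0.1, 0.3]
opening: 0.25
grasp_force: 29.9
```

Request:
apply_moves:
  plan: [0, 0, -0.016, 0, 0, 0, 0, 0, 0, 0, 0, 0]

```text
time_s: 12.55
position: [0.5013, 0.2069, 0.09]
tcp_rot: [[1.0, -0.015, 0.0], [-0.015, -1.0, 0.0], [0.0, -0.0, -1.0]]
force: [-0.4, 0.5, 2.0]
opening: 0.244
grasp_force: 29.9
```

Request:
apply_moves:
  plan: [0.1, 0, 0, 0, 0.1, 0, 0, 0, 0.1, 0, 0, 0, 0.1, 0, 0, 0]

```text
time_s: 13.05
position: [0.5214, 0.2069, 0.0897]
tcp_rot: [[1.0, -0.016, -0.001], [-0.016, -1.0, -0.0], [-0.001, 0.0, -1.0]]
force: [-4.0, 0.8, 3.2]
opening: 0.251
grasp_force: 29.9
```

Request:
apply_moves:
  plan: [0.1, 0, 0, 0, 0.1, 0, 0, 0, 0.1, 0, 0, 0]

```text
time_s: 13.42
position: [0.5365, 0.2068, 0.0897]
tcp_rot: [[1.0, -0.016, -0.0], [-0.016, -1.0, -0.0], [-0.0, 0.0, -1.0]]
force: [-3.9, -0.2, 3.8]
opening: 0.252
grasp_force: 29.9
```

Request:
apply_moves:
  plan: [0.1, 0, 0, 0, 0.1, 0, 0, 0, 0.1, 0, 0, 0, 0.1, 0, 0, 0]

```text
time_s: 13.92
position: [0.5566, 0.2069, 0.0897]
tcp_rot: [[1.0, -0.016, -0.0], [-0.016, -1.0, 0.0], [-0.0, -0.0, -1.0]]
force: [-3.0, -1.0, 3.7]
opening: 0.243
grasp_force: 29.9
```

Request:
apply_moves:
  plan: [0.1, 0, 0, 0, 0.1, 0, 0, 0, 0.1, 0, 0, 0, 0.1, 0, 0, 0]

```text
time_s: 14.42
position: [0.5766, 0.2068, 0.0897]
tcp_rot: [[1.0, -0.016, -0.0], [-0.016, -1.0, -0.0], [-0.0, 0.0, -1.0]]
force: [-2.7, 0.0, 2.2]
opening: 0.25
grasp_force: 29.9
```

Request:
apply_moves:
  plan: [0.1, 0, 0, 0, 0.1, 0, 0, 0, 0.06, 0, 0, 0]

```text
time_s: 14.8
position: [0.5899, 0.2068, 0.0897]
tcp_rot: [[1.0, -0.016, 0.0], [-0.016, -1.0, 0.0], [0.0, -0.0, -1.0]]
force: [-3.0, 0.1, 1.6]
opening: 0.249
grasp_force: 29.9
```

Request:
apply_moves:
  plan: [0.02, 0, 0, 0, 0.02, 0, 0.04, 0, 0, 0, 0.16, 0, 0, 0, 0.2, 0, -0.3, 0, 0, 0, -0.6, 0, 0, 0, -0.6, 0, 0, 0, -0.3, 0, 0, 0, 0, 0, 0, 0, 0, 0, 0, 0]

```text
time_s: 16.05
position: [0.5036, 0.2071, 0.1103]
tcp_rot: [[1.0, -0.016, 0.004], [-0.016, -1.0, 0.001], [0.004, -0.001, -1.0]]
force: [0.4, -0.1, -2.9]
opening: 0.247
grasp_force: 29.9
```

Request:
apply_moves:
  plan: [0, 0, -0.16, 0, 0, 0, -0.14, 0, 0, 0, -0.04, 0, 0, 0, 0, 0, 0, 0, 0, 0]

```text
time_s: 16.68
position: [0.5014, 0.2069, 0.0928]
tcp_rot: [[1.0, -0.016, 0.0], [-0.016, -1.0, 0.0], [0.0, -0.0, -1.0]]
force: [-0.0, 0.8, -2.3]
opening: 0.248
grasp_force: 29.9
```

Request:
apply_moves:
  plan: [0, 0, -0.02, 0, 0, 0, -0.02, 0, 0, 0, -0.01, 0, 0, 0, 0, 0, 0, 0, 0, 0]

```text
time_s: 17.3
position: [0.5014, 0.2069, 0.0905]
tcp_rot: [[1.0, -0.015, 0.0], [-0.015, -1.0, 0.0], [0.0, -0.0, -1.0]]
force: [-0.3, -0.0, 1.9]
opening: 0.249
grasp_force: 29.9
```

Request:
apply_moves:
  plan: [0.1, 0, 0, 0, 0.1, 0, 0, 0, 0.1, 0, 0, 0, 0.1, 0, 0, 0, 0.1, 0, 0, 0, 0.1, 0, 0, 0]

```text
time_s: 18.05
position: [0.5315, 0.2068, 0.0902]
tcp_rot: [[1.0, -0.016, -0.0], [-0.016, -1.0, -0.0], [-0.0, 0.0, -1.0]]
force: [-3.0, 1.3, 3.0]
opening: 0.246
grasp_force: 29.9
```

Request:
apply_moves:
  plan: [0.1, 0, 0, 0, 0.1, 0, 0, 0, 0.1, 0, 0, 0, 0.1, 0, 0, 0, 0.1, 0, 0, 0, 0.1, 0, 0, 0]

```text
time_s: 18.8
position: [0.5616, 0.2068, 0.0902]
tcp_rot: [[1.0, -0.016, -0.0], [-0.016, -1.0, -0.0], [-0.0, 0.0, -1.0]]
force: [-3.0, -0.3, 1.3]
opening: 0.25
grasp_force: 29.9
```

Request:
apply_moves:
  plan: [0.1, 0, 0, 0, 0.1, 0, 0, 0, 0.1, 0, 0, 0, 0.1, 0, 0, 0, 0.1, 0, 0, 0, 0.06, 0, 0, 0, 0.02, 0, 0, 0]

```text
time_s: 19.68
position: [0.5905, 0.2068, 0.0902]
tcp_rot: [[1.0, -0.016, 0.0], [-0.016, -1.0, 0.0], [0.0, -0.0, -1.0]]
force: [-1.9, 0.1, 0.4]
opening: 0.248
grasp_force: 29.9
```

Request:
apply_moves:
  plan: [0.02, 0, -0.01, 0, 0.02, 0, 0, 0, 0.02, 0, 0, 0]

```text
time_s: 20.05
position: [0.5932, 0.2069, 0.0898]
tcp_rot: [[1.0, -0.015, -0.0], [-0.015, -1.0, -0.0], [-0.0, 0.0, -1.0]]
force: [-2.0, -0.1, 0.3]
opening: 0.249
grasp_force: 29.9
```

Request:
apply_moves:
  plan: [0.02, 0, 0.04, 0, 0, 0, 0.16, 0, 0, 0, 0.2, 0, -0.36, 0, 0, 0, -0.6, 0, 0, 0, -0.6, 0, 0, 0, -0.3, 0, 0, 0, 0, 0, 0, 0, 0, 0, 0, 0]

```text
time_s: 21.18
position: [0.5035, 0.2071, 0.1103]
tcp_rot: [[1.0, -0.016, 0.004], [-0.016, -1.0, 0.001], [0.004, -0.001, -1.0]]
force: [-0.8, -0.7, -3.4]
opening: 0.251
grasp_force: 29.9
```

Request:
apply_moves:
  plan: [0, 0, -0.16, 0, 0, 0, -0.14, 0, 0, 0, -0.04, 0, 0, 0, 0, 0, 0, 0, 0, 0]

```text
time_s: 21.8
position: [0.5014, 0.2069, 0.0928]
tcp_rot: [[1.0, -0.015, 0.0], [-0.015, -1.0, 0.0], [0.0, -0.0, -1.0]]
force: [0.1, 0.4, -2.7]
opening: 0.248
grasp_force: 29.9
```

Request:
apply_moves:
  plan: [0, 0, -0.02, 0, 0, 0, -0.02, 0, 0, 0, -0.01, 0, 0, 0, 0, 0, 0, 0, 0, 0]

```text
time_s: 22.42
position: [0.5014, 0.2069, 0.0905]
tcp_rot: [[1.0, -0.015, 0.0], [-0.015, -1.0, 0.0], [0.0, -0.0, -1.0]]
force: [-0.9, -0.8, 1.5]
opening: 0.25
grasp_force: 29.9
```

Request:
apply_moves:
  plan: [0.1, 0, 0, 0, 0.1, 0, 0, 0, 0.1, 0, 0, 0, 0.1, 0, 0, 0, 0.1, 0, 0, 0, 0.1, 0, 0, 0]

```text
time_s: 23.18
position: [0.5315, 0.2068, 0.0902]
tcp_rot: [[1.0, -0.016, -0.0], [-0.016, -1.0, -0.0], [-0.0, 0.0, -1.0]]
force: [-3.5, 0.3, 2.0]
opening: 0.25
grasp_force: 29.9
```

Request:
apply_moves:
  plan: [0.1, 0, -0.002, 0, 0.1, 0, -0.002, 0, 0.1, 0, -0.002, 0, 0.1, 0, -0.002, 0, 0.1, 0, -0.002, 0, 0.1, 0, -0.002, 0]

```text
time_s: 23.92
position: [0.5615, 0.2068, 0.0896]
tcp_rot: [[1.0, -0.016, -0.0], [-0.016, -1.0, -0.0], [-0.0, 0.0, -1.0]]
force: [-2.5, 0.2, 3.6]
opening: 0.249
grasp_force: 29.9
```

Request:
apply_moves:
  plan: [0.1, 0, -0.002, 0, 0.1, 0, -0.002, 0, 0.1, 0, -0.002, 0, 0.1, 0, -0.002, 0, 0.1, 0, -0.002, 0, 0.06, 0, 0, 0, 0.02, 0, 0, 0]

```text
time_s: 24.8
position: [0.5906, 0.2068, 0.0891]
tcp_rot: [[1.0, -0.016, 0.0], [-0.016, -1.0, -0.0], [0.0, 0.0, -1.0]]
force: [-3.4, 0.9, 2.8]
opening: 0.255
grasp_force: 30.0
```

Request:
apply_moves:
  plan: [0.02, 0, 0.04, 0, 0, 0, 0.26, 0, 0, 0, 0.5, 0, 0, 0, 0.6, 0, 0, 0, 0, 0]

```text
time_s: 25.42
position: [0.5944, 0.2073, 0.1624]
tcp_rot: [[1.0, -0.016, 0.009], [-0.016, -1.0, 0.001], [0.009, -0.001, -1.0]]
force: [-0.2, -0.7, -3.6]
opening: 0.249
grasp_force: 30.0
```

Request:
apply_moves:
  plan: [-0.085, -0.4, 0, -0.23, -0.085, -0.8, 0, -0.23, -0.085, -0.8, 0, -0.23, -0.085, -0.8, 0, -0.23, -0.085, -0.8, 0, -0.23, -0.085, -0.8, 0, -0.23, -0.085, -0.8, 0, -0.23, -0.085, -0.8, 0, -0.23, -0.085, -0.8, 0, -0.23, -0.085, -0.8, 0, -0.23, -0.085, -0.7, 0, -0.23, -0.085, -0.4, 0, -0.23]

```text
time_s: 26.92
position: [0.5385, -0.2302, 0.1577]
tcp_rot: [[0.877, -0.481, -0.002], [-0.481, -0.877, 0.001], [-0.002, 0.0, -1.0]]
force: [-0.3, 0.2, -3.1]
opening: 0.252
grasp_force: 30.0
```

Request:
apply_moves:
  plan: [0, 0, -0.5, 0, 0, 0, -0.7, 0, 0, 0, -0.6, 0, 0, 0, -0.4, 0, 0, 0, -0.3, 0, 0, 0, 0, 0, 0, 0, 0, 0, 0, 0, 0, 0]

```text
time_s: 27.92
position: [0.5409, -0.2285, 0.0351]
tcp_rot: [[0.879, -0.477, 0.002], [-0.477, -0.879, -0.001], [0.002, 0.0, -1.0]]
force: [-0.3, 0.9, -2.9]
opening: 0.249
grasp_force: 30.0
```

Request:
apply_moves:
  plan: [0, 0, -0.1, 0, 0, 0, -0.1, 0, 0, 0, -0.04, 0, 0, 0, 0, 0, 0, 0, 0, 0]

```text
time_s: 28.55
position: [0.5403, -0.2282, 0.0221]
tcp_rot: [[0.879, -0.477, 0.0], [-0.477, -0.879, -0.0], [0.0, -0.0, -1.0]]
force: [0.2, 0.8, -3.3]
opening: 0.252
grasp_force: 30.0
```

Request:
apply_moves:
  plan: [0, 0, -0.02, 0, 0, 0, 0, 0, 0, 0, -0.02, 0, 0, 0, 0, 0]

```text
time_s: 29.05
position: [0.5402, -0.2281, 0.0205]
tcp_rot: [[0.879, -0.477, 0.0], [-0.477, -0.879, -0.0], [0.0, 0.0, -1.0]]
force: [-2.3, 0.2, 1.5]
opening: 0.251
grasp_force: 30.0
```

Touching the mat at the original height. Release and rise.

Request:
apply_moves:
  plan: [0, 0, 0, 0, 0, 0, 0, 0, 0, 0, 0, 0, 0, 0, 0, 0, 0, 0, 0, 0, 0, 0, 0, 0, 0, 0, 0, 0, 0, 0, 0, 0]
  grip: -1

```text
time_s: 30.05
position: [0.5403, -0.2281, 0.0202]
tcp_rot: [[0.879, -0.477, 0.0], [-0.477, -0.879, 0.0], [0.0, -0.0, -1.0]]
force: [0.1, 0.5, 0.2]
opening: 0.987
grasp_force: 0.0
```

Request:
apply_moves:
  plan: [0, 0, 0.2, 0, 0, 0, 0.5, 0, 0, 0, 0.7, 0, 0, 0, 0.8, 0, 0, 0, 0, 0, 0, 0, 0, 0]

```text
time_s: 30.8
position: [0.5399, -0.2279, 0.1302]
tcp_rot: [[0.879, -0.477, -0.0], [-0.477, -0.879, 0.0], [-0.0, -0.0, -1.0]]
force: [-0.7, -0.5, -0.9]
opening: 0.999
grasp_force: 0.0
```

```bash
python3 - <<'E'
from h import *
s=bot.read_state(); im,d=bot.capture("wrist"); cv2.imwrite("pics/w2.png",im[...,::-1])
W=wristW(d,s,bot.camera_info("wrist")); z=W[...,2]
P=W[(d>0)&(np.hypot(W[...,0]-.54,W[...,1]+.228)<.1)&(z>.042)&(z<.058)]; print(cv2.minAreaRect((P[:,:2]*1000).astype(np.float32)),P[:,2].mean())
im,d=bot.capture("top"); W=world("top",*np.meshgrid(np.arange(512),np.arange(384)),d); i2=im.astype(int)
P=W[(W[...,1]>.12)&(W[...,1]<.29)&(W[...,0]>.45)&(W[...,0]<.64)&(i2[...,0]-i2[...,2]>35)&(W[...,2]>.06)&(d>0)]; print(P.mean(0))
E
```

```text
((539.0051879882812, -228.3021240234375), (21.919429779052734, 75.14310455322266), 60.82398986816406) 0.04973000899484269
[0.5436175  0.20602178 0.07218072]
```

View pics/w2.png

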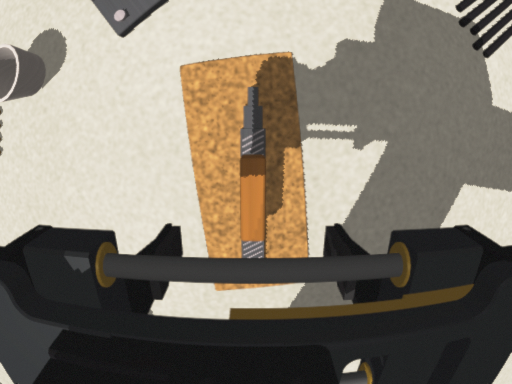

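The file lies flat on the mat where it was (bar at about (253,210)), the fingers are clear, and the plaque is unmoved.

```bash
python3 -c "
from rig import bot
print(bot.hand_in())"
```

```text
the job is handed in; nothing more can be done
None
```

I made the three strokes at roughly 3–6.5 N, laid the file back flat on the mat, found the plaque unmoved by camera, and handed the job in at about 31 s; no verdict was returned.

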